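# Open the battery hatch of the wood-sided sound module

## Task

The battery in the sound module with the dark wooden sides is flat. Gently press its battery hatch down once at the orange dot with a fingertip until the latch lets go, take the finger away so that the hatch springs up by itself, and watch untouched for a couple of seconds that it stays open; do not push it down again. Leave the blue-sided module's hatch shut, and do not move or pick up the cups or the fresh battery.

Things in the scene. Friction and masses are not known exactly. Their poses are not given: they have to be found in the camera images.
- wood_box: the module to open: fixed grey box 164 (x) x 208 (y) x 60 mm high with dark wooden side cheeks (64 mm high). Origin: centre of its underside, on the table; x points away from its front (hatch) edge, y to its left, z up. Top panel 60 mm above the table; three black knobs stand 14 mm above it behind the hatch (x = 50, y = -75, -40, -5 mm). Yaw within 0.6 rad.
- wood_mark (a point): centre of the orange dot (14 mm across) on the wood-sided module's hatch: the place to press. Black hatch plate 72 (x) x 64 (y) x 5 mm, its top 73 mm above the table when shut (13 mm proud of the panel). The dot is at x = -48, y = -45 mm of the box, 12 mm in from the free front edge, 60 mm from the hinge. Axes: the hatch's, as the module's when shut.
- wood_hatch (a joint): hatch angle, rad: 0 latched shut; -0.10 pressed in to its hard stop (6 mm down at the dot); about 1.27 sprung open, nearly upright. Hinge along the module's y at x = 12, y = -45, z = 70.5 mm of the box. 2 to 4 N at the dot presses it in; the latch lets go 3 mm down (4 mm is sure). When the finger goes up a weak spring (about 1.5 N at the dot) raises the hatch in about 1 s and holds it open.
- blue_box: the other module, to be left alone: the same in every size, but with blue side cheeks. Origin and axes as for the wood-sided one.
- blue_mark (a point): centre of the orange dot on the blue-sided module's hatch (not to be pressed)
- blue_hatch (a joint): angle of the blue-sided module's hatch, rad, 0 shut: it must stay shut
- cup_a: small loose terracotta cup, 36 mm across, 30 mm high, standing on the wood-sided module's panel to the left of the hatch; origin at the centre of its underside
- cup_b: the same kind of cup, standing on the blue-sided module's panel; origin at the centre of its underside
- battery: loose fresh yellow and black block battery, 17 x 26 x 48 mm high, standing on the table between the two modules; origin at the centre of its underside

How it is judged:
On the way, in this order (a step that is already met when the one before it is completed fails the run):
1. a fingertip presses the wood-sided module's hatch in, past its shut position (value of joint wood_hatch below -0.02 rad and contact force between the fingers and wood_box above 1 N), for 0.02 s.
2. the hatch has sprung up and stays open, untouched, for 1.5 s (value of joint wood_hatch above 1 rad and contact force between each of the fingers, the arm and wood_box below 0.1 N), for 1.5 s.
At the end, for the whole second after the job is handed in: the wood-sided module's hatch stands open by more than 1.0 rad and at rest (under 0.1 rad/s), the blue-sided module's hatch is shut (within 0.05 rad open, 0.03 rad in), and both cups and the battery are within 10 mm of where they began (value of joint wood_hatch above 1 rad and velocity of joint wood_hatch between -0.1 and 0.1 rad/s and value of joint blue_hatch between -0.03 and 0.05 rad and distance of each of cup_a, cup_b, battery from where it was at the start of the episode below 0.01 m); the robot touches nothing.
It fails at once if the hatch, once up, is pushed back down (open by more than 0.3 rad and closing faster than 0.4 rad/s) (value of joint wood_hatch above 0.3 rad and velocity of joint wood_hatch below -0.4 rad/s).
It fails at once if the wood-sided module is pressed harder than 50 N (contact force between any of the fingers, the arm and wood_box above 50 N).
It fails at once if the blue-sided module's hatch is pressed in by more than 0.03 rad or opened by more than 0.05 rad (value of joint blue_hatch above 0.05 rad or value of joint blue_hatch below -0.03 rad).
It fails at once if a cup or the battery is moved or lifted by more than 10 mm (distance of any of cup_a, cup_b, battery from where it was at the start of the episode above 0.01 m).
It also fails if it takes over 34 s, if anything falls off the work surface, if the arm or the gripper's body presses on something with over 40 N, if the wrist force passes 120 N, or if a joint passes its speed limit or range.

## Robot

A 7-joint arm with a two-finger parallel gripper is mounted at the origin on the work surface. World frame = base frame: x ahead of the robot, y to its left, z up, the work surface at z = 0. Lengths are in m, angles in rad, forces in N, time in s.
With the tool pointing down it reaches from about 0.4 to 0.85 m from the base axis. Payload 4.5 kg.
Tool frame: the origin (TCP) lies on the centre line of the jaws, within the pads' length; the fingertips stand 14 mm ahead of it and the grasp point (between the pads) lies 5 mm behind it; z points along the fingers, y is the direction in which the jaws open and shut (so a half turn about z gives the same grasp; the last joint's range is limited). The gripper opens to 88 mm and grips with 3 to 60 N. Pads are 18 mm wide; open, the fingers measure 123 mm over their backs; the gripper's body (75 mm by 187 mm) begins 45 mm behind the grasp point.
Start: joints at [-1.099, 0.689, -0.195, 1.565, 0.157, 0.902, -0.215], TCP at [0.265, 0.566, 0.253] pointing down, gripper open.
Joint ranges: [-3.01, 3.01], [-0.46, 2.08], [-1.47, 1.51], [0.13, 2.56], [-1, 4.14], [0.04, 2.09], [-2.66, 2.66]. Speed limits (rad/s): [2.57, 2.57, 3.14, 3.14, 3.14, 3.14, 3.14].

## Interface

Orientations are given as a rotation vector (axis times angle).
In Python, from bench import observe, get_image, camera_info, sign_off gives the robot as it stands. The module is installed in compiled form; this text tells all that it offers.
- The arm moves only by the tool play_rows, never from a script. Its argument "targets" is a list of rows, each a list of 7 numbers: the shift along the world's x, y, z in cm, then the turn, a rotation vector about the world's x, y, z in rad, then the opening, from -1 (shut) to 1 (fully open). In form: [[dx, dy, dz, ax, ay, az, jaw], ...]. A call has 1 to 5 rows; each row is the pose to reach, as a shift and turn from the pose measured when the call began; what a row does not reach only later rows make up. A row lasts 1/12 s, in which the tool goes at most 41.7 mm and 7.16 degrees, less where a joint would pass 70% of its speed; a pose out of reach is approached as far as the arm can. A call with a gripper value outside its range is refused whole. The fingers move at their own pace and stop on an object; "force" is the grip in N (left out, the last holds). Time passes only in rows, so rows that repeat a pose let the fingers close. It gives the time, the measured TCP pose, the force and the opening at its end, in the units of the state.
- observe(): the state, without advancing time (a new reading comes with each control period).
- get_image(name): name is "scene" or "top"; returns the picture (480x640x3 uint8, red, green, blue); there is no depth.
- camera_info(name): a dict with "camera_matrix" (3x3 intrinsics, pixels), "k1" (the pictures are not rectified: a ray, as slopes to the right and down, at radius r is drawn at 1 + k1 r^2 times it, then the intrinsics apply), "R" (3x3) and "t" (3): a world point X has camera coordinates R X + t. Camera axes: x right, y down, z forward; pixel columns grow to the right and rows downward; lengths in m; the calibration is good to about 2 mm. A picture is of the moment at which its call begins. camera_info takes no time and is no camera call.
- sign_off(): hands the job in, once; it reports no verdict.
The state is a dict: "time": time; "joint_pos": joint angles; "joint_vel": joint speeds; "joint_efforts": joint torques, N m; "ee_pos": TCP position; "eef_rot": TCP orientation; "force": force on the tool from outside, world axes, zero at the start; "ft_torque": the same for the moment, N m; "grip_width": opening from 0.0 (shut) to 1.0 (fully open).
Only numpy, scipy, OpenCV 4.12 (cv2) and the standard library are available. Lean on these libraries where they do the work, as an engineer would, in place of code of your own. Each camera call takes 0.05 s, during which the arm holds its last target.

## Working session

There is one attempt and no reset: what is moved stays moved. The work goes in short steps, Python scripts to look and compute and a tool call to move; the robot and the scene stay as the last step left them, time stands still between calls to the robot, and variables do not carry over. Pictures are saved under pics/ and viewed, and the job is handed in when it is done.

Besides the shell and the picture viewer there is one more tool, called after "Request:" as name(argument=value, ...), one argument or row to a line, values as JSON. play_rows: Moves the arm, as the interface text tells. Its arguments: {"type":"object","properties":{"targets":{"type":"array"},"force":{"type":"number"}},"required":["targets"]}

```bash
mkdir -p pics
python3 - <<'E'
from bench import *
import cv2
for n in("scene","top"):
    cv2.imwrite(f"pics/{n}0.png",get_image(n)[:,:,::-1]); c=camera_info(n); print(n,c)
s=observe();print(s["time"],s["ee_pos"],s["eef_rot"],s["force"],s["grip_width"])
E
```

```text
scene {'camera_matrix': array([[492.11669207,   0.        , 325.24233919],
       [  0.        , 492.11669207, 236.65592771],
       [  0.        ,   0.        ,   1.        ]]), 'k1': 0.01608142965524258, 'R': array([[-0.8551211 ,  0.51804819,  0.01984894],
       [ 0.37121141,  0.63857212, -0.67411256],
       [-0.36189777, -0.56907972, -0.73836189]]), 't': array([ 0.46855436, -0.15180769,  1.08008599])}
top {'camera_matrix': array([[504.59607728,   0.        , 321.63390001],
       [  0.        , 504.59607728, 237.31025059],
       [  0.        ,   0.        ,   1.        ]]), 'k1': -0.1401153305057016, 'R': array([[ 0.00543922, -0.99991585,  0.01177777],
       [-0.99023148, -0.0070268 , -0.13925601],
       [ 0.13932705, -0.01090528, -0.99018637]]), 't': array([-0.00495716,  0.55765746,  1.06734013])}
0.1 [0.26476    0.56557181 0.25201613] [-6.82008485e-01 -3.06643859e+00  2.47700053e-03] [0.49326296 0.53431389 0.34072528] 0.9969541360824338
```

View pics/scene0.png

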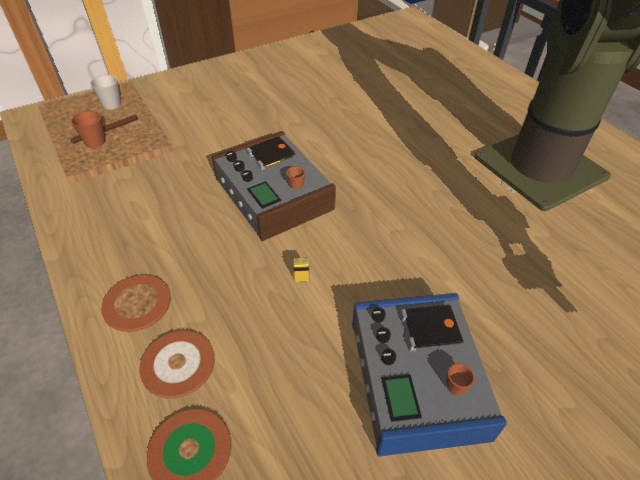

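View pics/top0.png

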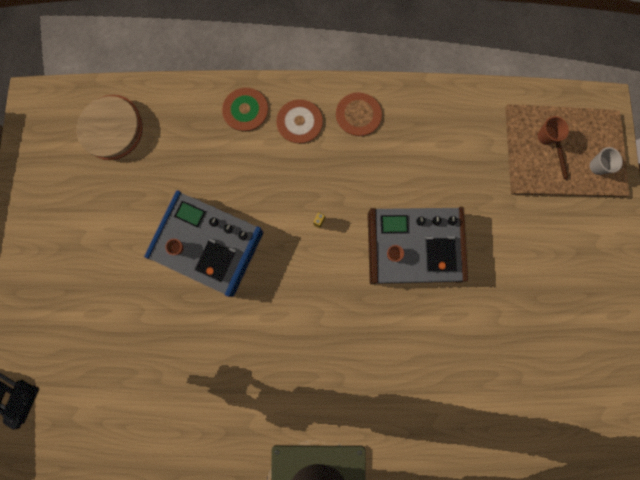

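```bash
cat > h.py <<'E'
import numpy as np,cv2
from bench import *
from scipy.spatial.transform import Rotation as Ro
def ray(n,p):
    c=camera_info(n);K=c["camera_matrix"]
    q=cv2.undistortPoints(np.array([[p]],float),K,np.array([c["k1"],0,0,0.]))[0,0]
    return -c["R"].T@c["t"], c["R"].T@np.array([q[0],q[1],1])
def onz(n,p,z):
    o,d=ray(n,p);return o+d*(z-o[2])/d[2]
def cents(img,lo,hi,amin=4):
    m=cv2.inRange(cv2.cvtColor(img,cv2.COLOR_RGB2HSV),lo,hi)
    k,l,s,c=cv2.connectedComponentsWithStats(m)
    return [(tuple(np.round(c[i],1)),s[i,4]) for i in range(1,k) if s[i,4]>=amin]
E
python3 - <<'E'
from h import *
for n in("scene","top"):
    im=cv2.imread(f"pics/{n}0.png")[:,:,::-1].copy()
    print(n)
    for p,a in cents(im,(5,190,150),(14,255,255)): print(p,a,onz(n,p,.073).round(4))
    c=(310,147) if n=="scene" else (442,258)
    x,y=c; w=(130,80)
    f=im[max(0,y-60):y+60,x-90:x+70]
    if n=="top": f=im[195:300,355:485]
    cv2.imwrite(f"pics/{n}crop.png",cv2.resize(f,None,fx=5,fy=5,interpolation=2)[:,:,::-1])
E
```

```text
scene
(np.float64(281.5), np.float64(145.5)) 20 [ 0.4947 -0.2615  0.073 ]
(np.float64(448.7), np.float64(322.5)) 57 [0.4795 0.2325 0.073 ]
top
(np.float64(441.5), np.float64(265.0)) 16 [ 0.4951 -0.257   0.073 ]
(np.float64(209.5), np.float64(270.5)) 16 [0.4803 0.2358 0.073 ]
```

View pics/topcrop.png

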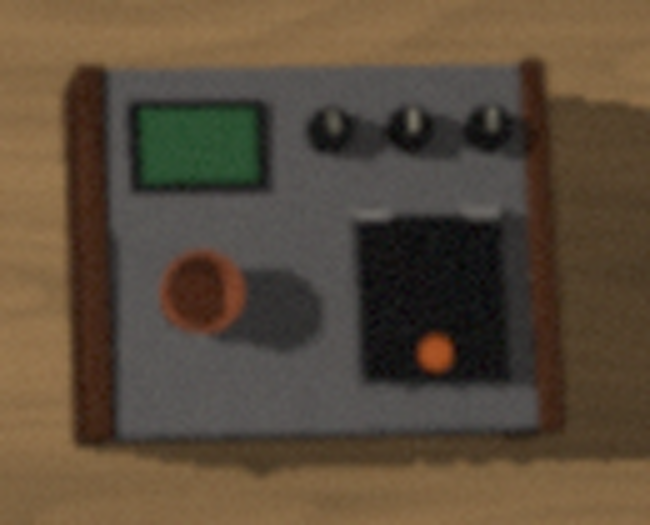

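View pics/scenecrop.png

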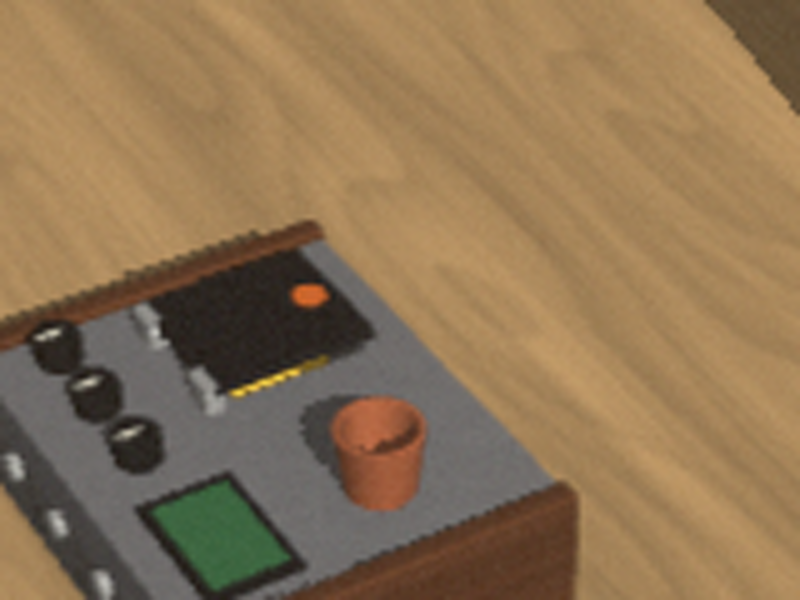

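Run:
```python
from h import *
f=lambda u,v:(355+u/5,195+v/5)
a,b=onz("top",f(118,438),.06),onz("top",f(538,430),.06)
print("front",np.arctan2(*(a-b)[[0,1]])*-1,np.linalg.norm(a-b),a,b)
a,b=onz("top",f(358,218),.073),onz("top",f(367,381),.073)
d=a-b;print("hatchL",np.arctan2(d[1],d[0]),np.linalg.norm(d))
g=lambda u,v:(220+u/5,87+v/5)
a,b=onz("scene",g(323,240),.06),onz("scene",g(552,487),.06)
d=b-a;print("front scene",np.arctan2(-d[0],d[1]),np.linalg.norm(d),a,b)
# two-ray triangulation of the dot
(o1,d1),(o2,d2)=ray("top",(441.9,265.4)),ray("scene",(281.7,145.8))
s=np.linalg.lstsq(np.c_[d1,-d2],o2-o1,rcond=None)[0];print("tri",o1+s[0]*d1,o2+s[1]*d2)
```

```text
front 0.01986726286559748 0.18274823308414942 [ 0.4580448  -0.12327173  0.06      ] [ 0.46167527 -0.3059839   0.06      ]
hatchL 0.03382235386610779 0.06995323725691792
front scene 0.010683791064815571 0.18171703097008998 [ 0.46464364 -0.30571138  0.06      ] [ 0.46270225 -0.12400472  0.06      ]
tri [ 0.49414542 -0.25759269  0.07408144] [ 0.49564172 -0.25864918  0.07447648]
```

Request:
play_rows(
  targets=[
    [3,-4,0,0,0,0.1,-1],
    [5,-8,0,0,0,0.2,-1],
    [7,-12,0,0,0,0.3,-1],
    [9,-16,0,0,0,0.4,-1],
    [10,-20,0,0,0,0.44,-1],
  ],
  force=20,
)

```text
time: 0.52
ee_pos: [0.3611, 0.3799, 0.2516]
eef_rot: [-0.009, 3.141, -0.003]
force: [0.4, 0.2, 0.1]
grip_width: 0.646
```

Request:
play_rows(
  targets=[
    [2,-4,0,0,0,0.015,-1],
    [4,-8,0,0,0,0.015,-1],
    [5,-12,0,0,0,0.015,-1],
    [6,-16,0,0,0,0.015,-1],
    [7,-20,0,0,0,0.015,-1],
  ],
)

```text
time: 0.93
ee_pos: [0.4296, 0.1845, 0.2514]
eef_rot: [-0.033, 3.141, -0.003]
force: [0.8, -0.8, 0.4]
grip_width: 0.266
```

Request:
play_rows(
  targets=[
    [1,-4,0,0,0,0,-1],
    [2,-8,0,0,0,0,-1],
    [3,-12,0,0,0,0,-1],
    [4,-16,0,0,0,0,-1],
    [5,-20,0,0,0,0,-1],
  ],
)

```text
time: 1.35
ee_pos: [0.4794, -0.0177, 0.2513]
eef_rot: [0.033, -3.141, 0.003]
force: [0.9, 0.0, 0.3]
grip_width: 0.007
```

Request:
play_rows(
  targets=[
    [0.5,-4,0,0,0,0,-1],
    [1,-8,0,0,0,0,-1],
    [1.5,-12,0,0,0,0,-1],
    [2,-16,0,0,0,0,-1],
    [2,-20,0,0,0,0,-1],
  ],
)

```text
time: 1.77
ee_pos: [0.4998, -0.2198, 0.2511]
eef_rot: [-0.033, 3.141, -0.003]
force: [0.7, 0.3, 0.6]
grip_width: 0.008
```

Request:
play_rows(
  targets=[
    [-0.5,-3.9,0,0,0,0,-1],
    [-0.5,-3.9,-3,0,0,0,-1],
    [-0.5,-3.9,-6.5,0,0,0,-1],
    [-0.5,-3.9,-10,0,0,0,-1],
    [-0.5,-3.9,-13,0,0,0,-1],
  ],
)

```text
time: 2.18
ee_pos: [0.4939, -0.259, 0.119]
eef_rot: [0.031, -3.141, 0.001]
force: [0.0, 0.1, -0.2]
grip_width: 0.008
```

Run:
```python
from h import *
a=get_image("scene");b=get_image("top")
cv2.imwrite("pics/near.png",np.hstack([cv2.resize(a[60:220,190:350],(400,400)),cv2.resize(b[180:320,350:490],(400,400))])[:,:,::-1])
s=observe();print(s["time"],s["ee_pos"],s["force"])
```

```text
2.2833 [ 0.49149192 -0.25764796  0.11688106] [-0.76480105 -0.09565261  0.52172005]
```

View pics/near.png

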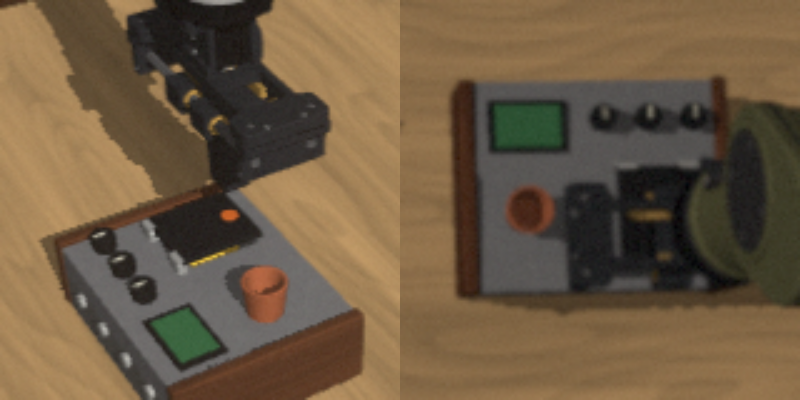

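Request:
play_rows(
  targets=[
    [0.3,0,-1,0,0,0,-1],
    [0.3,0,-2,0,0,0,-1],
    [0.3,0,-2.4,0,0,0,-1],
    [0.3,0,-2.4,0,0,0,-1],
  ],
)

```text
time: 2.62
ee_pos: [0.4946, -0.2577, 0.0929]
eef_rot: [0.033, -3.133, -0.003]
force: [0.2, 0.7, -0.0]
grip_width: 0.007
```

Run:
```python
from h import *
a=get_image("scene")
cv2.imwrite("pics/near2.png",cv2.resize(a[90:190,230:350],(720,600),interpolation=2)[:,:,::-1])
s=observe();print(s["time"],s["ee_pos"],s["force"])
```

```text
2.6667 [ 0.49480229 -0.25774738  0.09335339] [ 0.22553042 -0.34276652 -0.70627223]
```

View pics/near2.png

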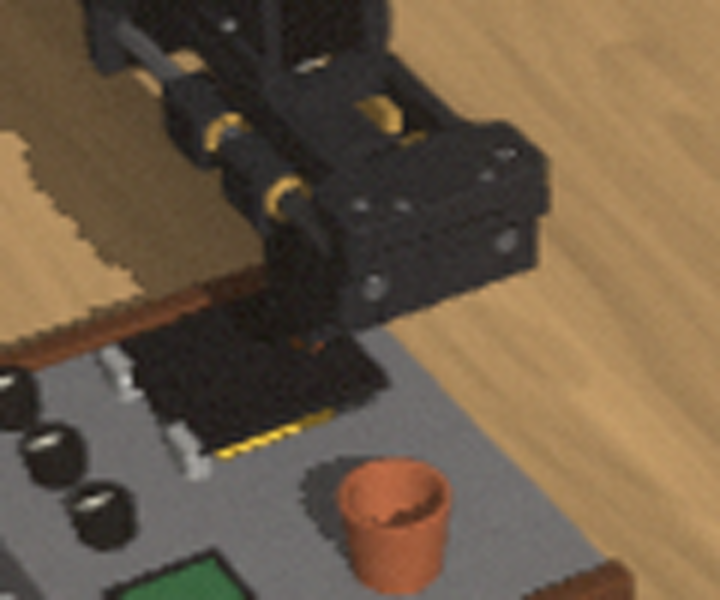

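Request:
play_rows(
  targets=[
    [0,0,-0.3,0,0,0,-1],
    [0,0,-0.5,0,0,0,-1],
    [0,0,-0.5,0,0,0,-1],
  ],
)

```text
time: 2.92
ee_pos: [0.4949, -0.2578, 0.0885]
eef_rot: [0.033, -3.134, -0.002]
force: [0.2, -0.4, -0.1]
grip_width: 0.008
```

Request:
play_rows(
  targets=[
    [0,0,-0.2,0,0,0,-1],
    [0,0,-0.2,0,0,0,-1],
    [0,0,-0.2,0,0,0,-1],
  ],
)

```text
time: 3.17
ee_pos: [0.4951, -0.258, 0.0868]
eef_rot: [0.033, -3.134, -0.001]
force: [0.2, -0.1, 1.6]
grip_width: 0.008
```

Request:
play_rows(
  targets=[
    [0,0,-0.2,0,0,0,-1],
    [0,0,-0.2,0,0,0,-1],
    [0,0,-0.2,0,0,0,-1],
  ],
)

```text
time: 3.42
ee_pos: [0.4951, -0.258, 0.0848]
eef_rot: [0.033, -3.134, -0.001]
force: [-0.9, -0.6, 2.3]
grip_width: 0.006
```

Request:
play_rows(
  targets=[
    [0,0,-0.2,0,0,0,-1],
    [0,0,-0.2,0,0,0,-1],
    [0,0,-0.2,0,0,0,-1],
  ],
)

```text
time: 3.67
ee_pos: [0.4951, -0.258, 0.0826]
eef_rot: [0.033, -3.134, -0.001]
force: [-0.1, 0.3, 2.0]
grip_width: 0.003
```

Request:
play_rows(
  targets=[
    [0,0,-0.1,0,0,0,-1],
    [0,0,-0.1,0,0,0,-1],
    [0,0,-0.1,0,0,0,-1],
  ],
)

```text
time: 3.92
ee_pos: [0.4952, -0.258, 0.0821]
eef_rot: [0.033, -3.135, -0.001]
force: [-2.0, 0.6, 6.6]
grip_width: 0.006
```

Request:
play_rows(
  targets=[
    [-0.5,0,3.5,0,0,0,-1],
    [-2,0,7,0,0,0,-1],
    [-4,0,10.5,0,0,0,-1],
    [-6,0,14,0,0,0,-1],
    [-8,0,17,0,0,0,-1],
  ],
)

```text
time: 4.33
ee_pos: [0.4144, -0.2579, 0.2537]
eef_rot: [0.034, -3.135, -0.0]
force: [0.9, -0.3, -0.0]
grip_width: 0.004
```

Run:
```python
from h import *
a=get_image("scene")
cv2.imwrite("pics/rel.png",cv2.resize(a[60:260,170:410],(720,600),interpolation=2)[:,:,::-1])
s=observe();print(s["time"],s["ee_pos"],s["force"])
```

```text
4.3833 [ 0.41193132 -0.25923637  0.25785781] [-3.5403932   0.32772686  2.24133084]
```

View pics/rel.png

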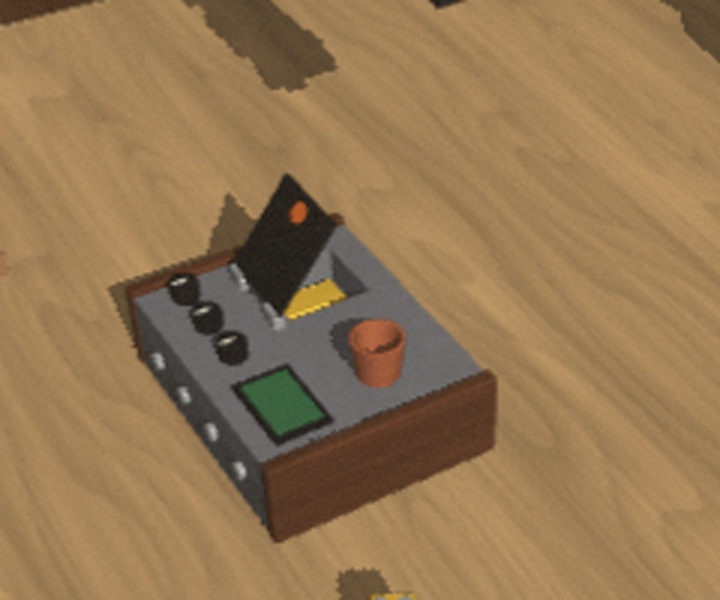

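The picture shows the hatch rising, with its dot at about (298,212) in the crop. The gripper is clear above and in front. I'll now hold still and let about 3 s pass.

Request:
play_rows(
  targets=[
    [0,0,0,0,0,0,-1],
    [0,0,0,0,0,0,-1],
    [0,0,0,0,0,0,-1],
    [0,0,0,0,0,0,-1],
    [0,0,0,0,0,0,-1],
  ],
)

```text
time: 4.8
ee_pos: [0.4122, -0.2588, 0.2566]
eef_rot: [0.031, -3.134, 0.004]
force: [0.1, 0.4, 0.8]
grip_width: 0.006
```

Request:
play_rows(
  targets=[
    [0,0,0,0,0,0,-1],
    [0,0,0,0,0,0,-1],
    [0,0,0,0,0,0,-1],
    [0,0,0,0,0,0,-1],
    [0,0,0,0,0,0,-1],
  ],
)

```text
time: 5.22
ee_pos: [0.4122, -0.2587, 0.2565]
eef_rot: [0.031, -3.134, 0.004]
force: [0.5, -0.9, 0.4]
grip_width: 0.007
```

Request:
play_rows(
  targets=[
    [0,0,0,0,0,0,-1],
    [0,0,0,0,0,0,-1],
    [0,0,0,0,0,0,-1],
    [0,0,0,0,0,0,-1],
    [0,0,0,0,0,0,-1],
  ],
)

```text
time: 5.63
ee_pos: [0.4122, -0.2587, 0.2565]
eef_rot: [0.031, -3.134, 0.004]
force: [0.0, -0.3, -0.1]
grip_width: 0.004
```

Request:
play_rows(
  targets=[
    [0,0,0,0,0,0,-1],
    [0,0,0,0,0,0,-1],
    [0,0,0,0,0,0,-1],
    [0,0,0,0,0,0,-1],
    [0,0,0,0,0,0,-1],
  ],
)

```text
time: 6.05
ee_pos: [0.4122, -0.2587, 0.2565]
eef_rot: [0.031, -3.134, 0.004]
force: [0.1, 0.1, -0.1]
grip_width: 0.008
```

Request:
play_rows(
  targets=[
    [0,0,0,0,0,0,-1],
    [0,0,0,0,0,0,-1],
    [0,0,0,0,0,0,-1],
    [0,0,0,0,0,0,-1],
    [0,0,0,0,0,0,-1],
  ],
)

```text
time: 6.47
ee_pos: [0.4122, -0.2588, 0.2565]
eef_rot: [0.031, -3.134, 0.004]
force: [0.3, 0.8, 0.2]
grip_width: 0.005
```

Request:
play_rows(
  targets=[
    [0,0,0,0,0,0,-1],
    [0,0,0,0,0,0,-1],
    [0,0,0,0,0,0,-1],
    [0,0,0,0,0,0,-1],
    [0,0,0,0,0,0,-1],
  ],
)

```text
time: 6.88
ee_pos: [0.4122, -0.2587, 0.2565]
eef_rot: [0.031, -3.134, 0.004]
force: [-0.4, -0.0, -0.3]
grip_width: 0.002
```

Request:
play_rows(
  targets=[
    [0,0,0,0,0,0,-1],
    [0,0,0,0,0,0,-1],
    [0,0,0,0,0,0,-1],
    [0,0,0,0,0,0,-1],
    [0,0,0,0,0,0,-1],
  ],
)

```text
time: 7.3
ee_pos: [0.4122, -0.2588, 0.2565]
eef_rot: [0.031, -3.134, 0.004]
force: [0.2, 0.6, 0.1]
grip_width: 0.004
```

Request:
play_rows(
  targets=[
    [0,0,0,0,0,0,-1],
    [0,0,0,0,0,0,-1],
    [0,0,0,0,0,0,-1],
    [0,0,0,0,0,0,-1],
    [0,0,0,0,0,0,-1],
  ],
)

```text
time: 7.72
ee_pos: [0.4122, -0.2587, 0.2565]
eef_rot: [0.031, -3.134, 0.004]
force: [0.1, 0.3, 0.5]
grip_width: 0.006
```

Run:
```python
from h import *
a=get_image("scene")
s=observe();print(s["time"],s["ee_pos"],s["force"])
cv2.imwrite("pics/end.png",a[:,:,::-1])
# hatch angle from dot: intersect the ray with the hatch swing plane (y of hinge)
o=cv2.imread("pics/scene0.png")[:,:,::-1].copy()
for n,im in(("0",o),("end",a)):
    for p,ar in cents(im,(5,190,120),(14,255,255)):
        O,d=ray("scene",p)
        q=O+d*((-0.2585-O[1])/d[1]); h=np.array([.495+.060,.0705])
        print(n,p,ar,q.round(4),np.hypot(q[0]-h[0],q[2]-h[1]).round(4),np.arctan2(q[2]-h[1],h[0]-q[0]).round(3))
df=np.abs(a.astype(int)-o).sum(2)
for nm,(x,y) in dict(cup_a=(296,177),cup_b=(460,379),batt=(301,270),bluehatch=(433,326)).items():
    print(nm,df[y-20:y+20,x-20:x+20].mean().round(1), (df[y-20:y+20,x-20:x+20]>90).sum())
```

```text
7.7667 [ 0.41220398 -0.25874663  0.25651918] [ 0.63475665 -0.047137    0.42790815]
0 (np.float64(281.5), np.float64(145.5)) 20 [ 0.4961 -0.2585  0.0755] 0.0591 0.085
0 (np.float64(448.7), np.float64(322.5)) 58 [-0.286  -0.2585 -1.2004] 1.5239 -0.986
end (np.float64(259.9), np.float64(129.6)) 16 [ 0.5396 -0.2585  0.129 ] 0.0605 1.314
end (np.float64(448.6), np.float64(322.6)) 60 [-0.2855 -0.2585 -1.2008] 1.524 -0.987
cup_a 14.6 30
cup_b 9.5 0
batt 11.9 0
bluehatch 9.8 0
```

View pics/end.png

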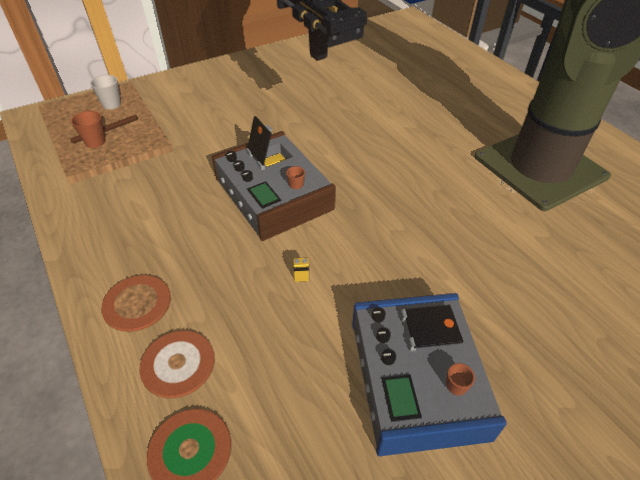

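The hatch stands nearly upright, with its dot at (260,130). The cups at (296,177) and (460,379), the battery at (301,270) and the blue hatch look unchanged, so I'm handing the job in.

```bash
python3 -c "
from bench import sign_off; print(sign_off())"
```

```text
the job is handed in; nothing more can be done
None
```

The wood-sided module's hatch is open, and I handed the job in at about 7.8 s. I pressed it once at the orange dot with the closed fingertips. It went about 5 mm down, to near the hard stop, and the highest force I read was about 7 N. I then took the finger quickly up and to the front, and the hatch sprang up by itself.

- **Hatch:** after more than 3 s with nothing touching it, the picture puts the hatch at about 1.3 rad. The same measurement read 0.085 rad on the shut hatch, where the dot's height alone would give about 0.04 rad, so the figure probably runs slightly high. That fits the expected 1.27 rad.
- **Blue hatch, battery and blue module's cup:** the scene view shows no change around them, beyond image noise.
- **Cup on the wood-sided module:** 30 pixels changed in the window I compared around it. I put that down to the opened hatch, which falls partly inside the window, because the cup itself looks unmoved. I didn't measure its position separately.
- **Disagreement:** the two cameras placed the dot about 4.5 mm apart in y. I pressed at about the mean, and the fingertip covers that difference.

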